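Shut down the soldering bench in order

ROBOT

A 7-joint arm with a two-finger parallel gripper is mounted at the origin on the work surface. World frame = base frame: x ahead of the robot, y to its left, z up, the work surface at z = 0. Lengths are in mm, angles in degrees, forces in N, time in s.
With the tool pointing down it reaches from about 425 to 1025 mm from the base axis. Payload 3.6 kg.
Tool frame: the origin (TCP) lies at the very end of the fingers, on their centre line; the grasp point (between the pads) lies 19 mm behind it; z points along the fingers, x is the direction in which the jaws open and shut, and the axes are right-handed (so a half turn about z gives the same grasp; the last joint's range is limited). The gripper opens to 85 mm and grips with 20 to 120 N. Pads are 22 mm wide; open, the fingers measure 114 mm over their backs; the gripper's body (76 mm by 85 mm) begins 54 mm behind the grasp point. The pads swing forward as they close: fully open they stand 13 mm farther back than shut.
Start: joints at [70.388, 33.873, 2.773, 92.16, -1.908, 54.013, -1.931], TCP at [178.526, -702.679, 231.302] pointing down, gripper open.
Joint ranges: [-153.93, 153.93], [-27.13, 128.08], [-72.61, 78.16], [10.71, 143.7], [-87.88, 267.88], [4.46, 118.87], [-176.78, 176.78]. Speed limits (degrees/s): [147.25, 147.25, 180, 180, 180, 180, 180].

INTERFACE

Orientations are given as [roll, pitch, yaw] about the fixed x, y, z axes, in that order (R = Rz(yaw) Ry(pitch) Rx(roll)).
In Python, from station import bot gives the robot as it stands. The module is installed in compiled form; this text tells all that it offers.
- The arm moves only by the tool servo_tool, never from a script. Its argument "series" is a list of rows, each a list of 6 numbers: the shift along the world's x, y, z in units of 2 cm (1.0 is 2 cm), then the turn, a rotation vector about the world's x, y, z in units of 90 degrees (1.0 is 90 degrees). In form: [[x, y, z, rx, ry, rz], ...]. A call has 1 to 5 rows; each row shifts and turns the commanded pose from where the row before left it; what a row does not reach is not made up. A row lasts 1/8 s, in which the tool goes at most 62.5 mm and 10.7 degrees, less where a joint would pass 70% of its speed; a pose out of reach is approached as far as the arm can. A call with a number of a shift or a turn outside -1 to 1 is refused whole. A call with a gripper value outside its range is refused whole. "gripper" is the opening, from 0 (shut) to 1 (fully open), set as the call begins (left out, the last holds). The fingers move at their own pace and stop on an object; "grip_force" is the grip in N (left out, the last holds). Time passes only in rows, so rows that do not move let the fingers close. It gives the time, the measured TCP pose, the force and the opening at its end, in the units of the state.
- bot.get_obs(): the state, without advancing time (a new reading comes with each control period).
- bot.read_camera(name): name is "side" or "top"; returns the picture (384x512x3 uint8, red, green, blue); there is no depth.
- bot.camera_model(name): a dict with "vfov" (degrees; the focal length in pixels is half the picture's height over the tangent of half this angle, whatever the lens; pixels are square), "cx", "cy" (the principal point, pixels), "dist" ([k1, k2, p1, p2, k3] as OpenCV has them; the pictures are not rectified), "T" (4x4, takes a point from camera to world coordinates). Camera axes: x right, y up, looking along -z (the intrinsics and any distortion apply to the point x, -y, -z); pixel columns grow to the right and rows downward; lengths in mm; the calibration is good to about 2 mm. A picture is of the moment at which its call begins. camera_model takes no time and is no camera call.
- bot.sign_off(): hands the job in, once; it reports no verdict.
The state is a dict: "clock": time; "q": joint angles; "joint_vel": joint speeds; "effort": joint torques, N m; "tool_pos": TCP position; "tcp_rot": TCP orientation; "force": force on the tool from outside, world axes, zero at the start; "moment": the same for the moment, N m; "opening": opening from 0.0 (shut) to 1.0 (fully open).
Only numpy, scipy, OpenCV 4.12 (cv2) and the standard library are available. Lean on these libraries where they do the work, as an engineer would, in place of code of your own. Each camera call takes 0.05 s, during which the arm holds its last target. There are 200 camera calls.

TASK

Shut down the soldering bench by pressing with the fingertips: on the grey switch panel press the yellow paddle switch fully over to off (push down its raised half, the one with the black dot), then do the same with the blue paddle, and last push the red mushroom button on the separate isolator box fully down, where it stays. Leave the green paddle on, only press and never pick anything up, leave the solder spool, cutters and pen cup where they stand, and finish with the hand clear.

Things in the scene. Friction and masses are not known exactly. Their poses are not given: they have to be found in the camera images.
- panel: Grey bench switch panel fixed to the table, 150 (x) x 310 (y) x 50 mm high; origin at the centre of its underside; its -x side faces the robot. On its top three white switch units stand in a row along its y axis, 95 mm apart, in any colour order; each has a paddle 66 mm long (along panel x) and 36 mm wide, hinged across its middle 28 mm nearer the robot than the panel's centre line, hinge 59 mm above the table. Behind each paddle is a flush round socket face (only a look).
- yellow_press (a point): Point on the top surface of the dotted (robot-side) half of the yellow paddle, on its middle line, 22 mm from the hinge: the black dot of 12 mm diameter, the place to press. It moves with the paddle: about 75 mm above the table when on, 67 mm when off. x axis across the hinge, away from the robot side of the panel (level when on), y along the hinge.
- blue_press (a point): The same point, the black dot on the robot-side half of the blue paddle.
- green_press (a point): The same point on the green paddle, which must stay on.
- yellow (a joint): Swing of the yellow paddle, rad: 0 = on (dotted robot-side half raised), 0.32 = fully off (dotted half down at its stop). A friction hinge, it stays where it is left; about 4 N at the dot moves it. Starts at 0 to 0.04.
- blue (a joint): Swing of the blue paddle, the same.
- green (a joint): Swing of the green paddle, the same; leave it on.
- isolator: Grey isolator box fixed to the table, 90 x 90 x 55 mm high, with a yellow disc and a red mushroom button on top; origin at the centre of its underside.
- main_top (a point): Centre of the top of the red mushroom button (head 42 mm in diameter), 81 mm above the table when up, 73 mm when pushed in; moves with it.
- main (a joint): Travel of the red button, m: 0 = up, 0.008 = fully down at its stop. It stays where it is pushed; about 5 N moves it.
- spool: Loose metallic solder spool standing on end behind the panel, diameter 56 mm, 46 mm high; origin at the centre of its underside. Leave it alone.
- cutters: Loose side cutters with red handles lying on the table between robot and panel, about 140 mm long (along its y, jaws to +y), 46 mm wide and 13 mm high; origin near the middle, on the table. Leave them alone.
- cup: Loose white paper cup of pens behind the isolator box, diameter 69 mm, 70 mm high, pens to 115 mm; origin at the centre of its underside. Leave it alone.

How it is judged (in metres and radians):
On the way, in this order (a step that is already met when the one before it is completed fails the run):
1. the yellow paddle is pressed over to off (value of joint yellow above 0.25 rad), for 0.1 s.
2. the blue paddle is pressed over to off (value of joint blue above 0.25 rad), for 0.1 s.
3. the red main button is pushed down (value of joint main above 0.006 m), for 0.1 s.
At the end, for the whole second after the job is handed in: Yellow and blue paddles off (more than 0.25 of their 0.32 rad swing), the red button down (more than 6 of its 8 mm), the green paddle still on (under 0.1 rad), and spool, cutters and cup standing within 15 mm of where they were (value of joint each of yellow, blue above 0.25 rad and value of joint main above 0.006 m and value of joint green below 0.1 rad and distance of each of spool, cutters, cup from where it was at the start of the episode below 0.015 m and angle between each of spool, cup's own z axis and vertical below 0.2 rad); the robot touches nothing.
It fails at once if the blue paddle is switched before the yellow one is off (value of joint blue above 0.16 rad and value of joint yellow below 0.2 rad).
It fails at once if the main button is pushed before both paddles are off (value of joint main above 0.004 m and value of joint any of yellow, blue below 0.2 rad).
It fails at once if the green paddle is switched (value of joint green above 0.16 rad).
It fails at once if the spool, the cutters or the cup is lifted, carried, pushed away (over 15 mm) or tipped (distance of any of spool, cutters, cup from where it was at the start of the episode above 0.015 m or angle between any of spool, cup's own z axis and vertical above 0.3 rad).
It also fails if it takes over 40 s, if anything falls off the work surface, if the arm or the gripper's body presses on something with over 40 N, if the wrist force passes 120 N, or if a joint passes its speed limit or range.

## Working session

There is one attempt and no reset: what is moved stays moved. The work goes in short steps, Python scripts to look and compute and a tool call to move; the robot and the scene stay as the last step left them, time stands still between calls to the robot, and variables do not carry over. Pictures are saved under pics/ and viewed, about 8 in all and at most 12, crops included, and the job is handed in when it is done.

Besides the shell and the picture viewer there is one more tool, called after "Emit:" as name(argument=value, ...) on one line, values as JSON. servo_tool: Moves the arm, as the interface text tells. Its arguments: {"type":"object","properties":{"series":{"type":"array"},"gripper":{"type":"number"},"grip_force":{"type":"number"}},"required":["series"]}

```bash
mkdir -p pics; cat > h.py <<'E'
import numpy as np, cv2
from station import bot
def K(m):
    f=192/np.tan(np.radians(m["vfov"])/2)
    return np.array([[f,0,m["cx"]],[0,f,m["cy"]],[0,0,1.]])
def ray(name,uv):
    m=bot.camera_model(name);T=np.array(m["T"])
    p=cv2.undistortPoints(np.array([[uv]],float),K(m),np.array(m["dist"],float))[0,0]
    return T[:3,3],T[:3,:3]@np.array([p[0],-p[1],-1.])
def at_z(name,uv,z):
    o,d=ray(name,uv);return o+d*(z-o[2])/d[2]
def snap(name,fn):
    im=bot.read_camera(name);cv2.imwrite(fn,im[:,:,::-1]);return im
E
python3 - <<'E'
from h import *
for n in("top","side"):
    snap(n,f"pics/{n}0.png");m=bot.camera_model(n);print(n,m["vfov"],np.round(m["T"],2).tolist(),m["dist"])
s=bot.get_obs();print(s)
E
```

```text
top 56.373810901162194 [[0.02, 0.99, -0.16, 448.6], [-1.0, 0.02, 0.0, -1.32], [0.01, 0.16, 0.99, 983.53], [0.0, 0.0, 0.0, 1.0]] [-0.0461222  0.         0.         0.         0.       ]
side 57.98789063681437 [[-0.75, 0.42, -0.51, 171.49], [-0.66, -0.5, 0.56, 427.16], [-0.02, 0.76, 0.65, 618.58], [0.0, 0.0, 0.0, 1.0]] [-0.06038912  0.          0.          0.          0.        ]
{'clock': 0.1, 'q': array([70.38916841, 33.92007719,  2.76859732, 92.22697708, -1.90787558,
       54.01337078, -1.92998042]), 'joint_vel': array([ 0.00534163, -0.12634382,  0.04354267, -0.21016394,  0.07114516,
        0.02004616, -0.06412884]), 'effort': array([ 4.69060251e-03, -5.49994004e+01,  1.55312307e+00, -1.98824680e+01,
        9.72106500e-03,  3.83551655e-03, -1.09263971e-05]), 'tool_pos': array([ 178.32657057, -701.97330867,  230.27424245]), 'tcp_rot': array([ 1.79993018e+02,  1.14086479e-01, -7.57415544e+01]), 'force': array([ 0.7162764 ,  0.05952494, -0.31520742]), 'moment': array([-0.00826509,  0.0273898 , -0.03349171]), 'opening': 0.9993886189658777}
```

View pics/top0.png

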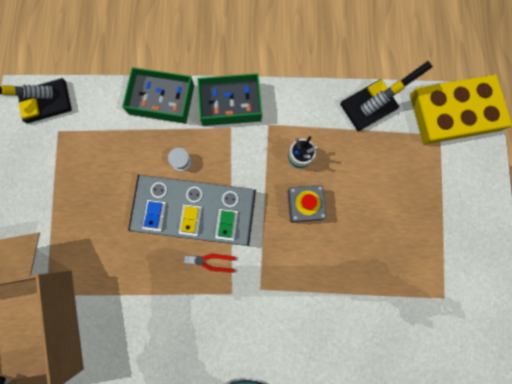

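View pics/side0.png

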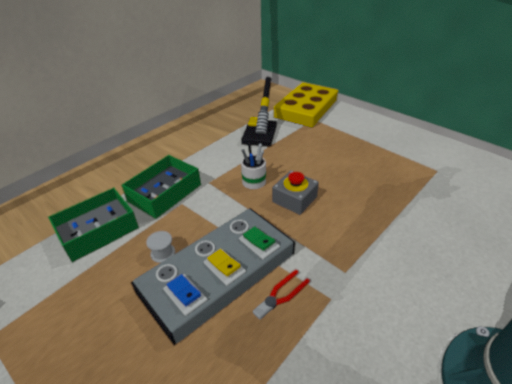

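The top view shows the blue paddle at about (153,215), yellow (189,219), green (227,223), the red button (309,203), the cup (302,152), the spool (179,158) and the cutters at about (210,263). The side view shows the same layout. The arm is out of both views. Next I'll locate the dots and the button precisely.

```bash
python3 - <<'E'
from h import *
def blob(m,box):
    k=np.zeros_like(m);x0,y0,x1,y1=box;k[y0:y1,x0:x1]=m[y0:y1,x0:x1]
    n,l,s,c=cv2.connectedComponentsWithStats(k);i=1+np.argmax(s[1:,4]);return c[i],s[i],(l==i).astype(np.uint8)
boxes={"top":dict(blue=(135,195,172,236),yellow=(172,198,210,242),green=(210,200,248,246),red=(290,185,325,220)),
"side":dict(blue=(160,268,206,312),yellow=(200,242,246,286),green=(238,222,284,262),red=(280,165,312,192))}
hs=dict(blue=(100,130),yellow=(20,35),green=(50,85),red=(0,8))
dots={}
for n in("top","side"):
    im=cv2.imread(f"pics/{n}0.png");hsv=cv2.cvtColor(im,cv2.COLOR_BGR2HSV)
    for c,b in boxes[n].items():
        h0,h1=hs[c];m=((hsv[...,0]>=h0)&(hsv[...,0]<=h1)&(hsv[...,1]>120)&(hsv[...,2]>60)).astype(np.uint8)
        ce,s,mm=blob(m,b);r=cv2.minAreaRect(cv2.findContours(mm,0,1)[0][0])
        out=[c,n,np.round(ce,1),s[:5].tolist(),np.round(at_z(n,ce,81 if c=="red" else 69),1)]
        if c!="red":
            hull=cv2.fillConvexPoly(np.zeros_like(mm),cv2.convexHull(cv2.findNonZero(mm)),1)
            w=np.clip(0.75*np.median(im[mm>0].max(1))-im.max(2),0,None)*cv2.erode(hull,np.ones((3,3)))
            ys,xs=np.nonzero(w>0)
            if len(xs):
                d=np.average(np.c_[xs,ys],axis=0,weights=w[ys,xs]);out+=["dot",len(xs),np.round(d,1),np.round(at_z(n,d,75),1)]
        print(*out)
a=cv2.imread("pics/top0.png")[170:280,120:340];b=cv2.imread("pics/side0.png")[160:320,140:340]
cv2.imwrite("pics/crop.png",np.hstack([cv2.resize(a,(440,220),interpolation=2).repeat(1,0), cv2.resize(b,(275,220),interpolation=2)]))
E
```

```text
blue top [152.6 214.3] [144, 202, 18, 26, 339] [529.9 247.   69. ] dot 18 [150.5 222.2] [509.  249.6  75. ]
yellow top [189.1 218.9] [181, 206, 17, 27, 340] [519.6 152.8  69. ] dot 18 [187.4 226.9] [498.7 155.1  75. ]
green top [226.  223.6] [219, 211, 15, 26, 302] [509.2  58.1  69. ] dot 17 [224.5 231.6] [488.5  60.9  75. ]
red top [308.8 201.5] [302, 195, 15, 14, 165] [ 567.7 -151.8   81. ]
blue side [183.3 289.7] [167, 274, 34, 32, 562] [527.5 250.3  69. ] dot 26 [188.9 294.4] [508.  251.9  75. ]
yellow side [223.5 262.1] [207, 249, 34, 27, 486] [517.1 156.   69. ] dot 19 [229.5 265.8] [498.  157.7  75. ]
green side [258.4 237.9] [243, 227, 32, 23, 378] [507.1  62.5  69. ] dot 17 [265.1 240.9] [487.3  63.7  75. ]
red side [295.8 177.4] [288, 171, 17, 14, 165] [ 562.7 -142.5   81. ]
```

View pics/crop.png

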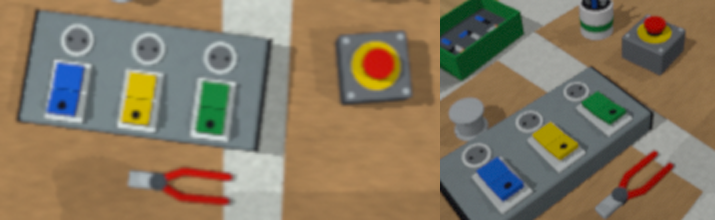

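Emit:
servo_tool(series=[[1,1,0,0,0,-0.05],[1,1,0,0,0,-0.05],[1,1,0,0,0,-0.05],[1,1,0,0,0,-0.05],[1,1,0,0,0,-0.022]], gripper=0)

```text
clock: 0.72
tool_pos: [279.0, -601.6, 230.7]
tcp_rot: [180.0, 0.1, -95.8]
force: [0.0, 0.2, 0.2]
opening: 0.004
```

Emit:
servo_tool(series=[[1,1,0,0,0,0],[1,1,0,0,0,0],[1,1,0,0,0,0],[1,1,0,0,0,0],[1,1,0,0,0,0]])

```text
clock: 1.35
tool_pos: [378.9, -501.6, 230.8]
tcp_rot: [180.0, 0.0, -95.7]
force: [-0.0, 0.3, 0.4]
opening: -0.001
```

Emit:
servo_tool(series=[[1,1,0,0,0,0],[1,1,0,0,0,0],[1,1,0,0,0,0],[1,1,0,0,0,0],[1,1,0,0,0,0]])

```text
clock: 1.98
tool_pos: [478.8, -401.7, 230.9]
tcp_rot: [179.9, 0.0, -95.7]
force: [-0.1, -0.3, 0.1]
opening: -0.002
```

Emit:
servo_tool(series=[[0.85,1,0,0,0,0],[0,1,0,0,0,0],[0,1,0,0,0,0],[0,1,0,0,0,0],[0,1,0,0,0,0]])

```text
clock: 2.6
tool_pos: [494.8, -301.6, 231.4]
tcp_rot: [180.0, -0.0, -95.8]
force: [-0.5, -0.2, 0.3]
opening: 0.001
```

Emit:
servo_tool(series=[[0,1,0,0,0,0],[0,1,0,0,0,0],[0,1,0,0,0,0],[0,1,0,0,0,0],[0,1,0,0,0,0]])

```text
clock: 3.22
tool_pos: [495.5, -201.3, 231.3]
tcp_rot: [-180.0, -0.0, -95.7]
force: [-0.4, -0.2, 0.5]
opening: 0.002
```

Emit:
servo_tool(series=[[0,1,0,0,0,0],[0,1,0,0,0,0],[0,1,0,0,0,0],[0,1,0,0,0,0],[0,1,0,0,0,0]])

```text
clock: 3.85
tool_pos: [495.5, -101.4, 231.4]
tcp_rot: [-180.0, -0.0, -95.7]
force: [0.6, 0.5, 0.0]
opening: -0.0
```

Emit:
servo_tool(series=[[0,1,0,0,0,0],[0,1,0,0,0,0],[0,1,0,0,0,0],[0,1,0,0,0,0],[0,1,0,0,0,0]])

```text
clock: 4.47
tool_pos: [495.3, -1.4, 231.3]
tcp_rot: [-180.0, 0.0, -95.7]
force: [0.1, 0.6, -0.1]
opening: 0.002
```

Emit:
servo_tool(series=[[0,1,0,0,0,0],[0,1,0,0,0,0],[0,1,0,0,0,0],[0,1,0,0,0,0],[0,1,0,0,0,0]])

```text
clock: 5.1
tool_pos: [495.2, 98.5, 231.3]
tcp_rot: [-180.0, -0.0, -95.7]
force: [-0.3, 0.0, -0.1]
opening: -0.001
```

Emit:
servo_tool(series=[[0,1,0,0,0,0],[0,1,0,0,0,0],[0,0.9,-0.5,0,0,0],[0,0,-1,0,0,0],[0,0,-1,0,0,0]])

```text
clock: 5.72
tool_pos: [495.1, 156.1, 180.3]
tcp_rot: [180.0, -0.0, -95.7]
force: [0.1, 0.3, -0.0]
opening: -0.002
```

Emit:
servo_tool(series=[[0,0,-1,0,0,0],[0,0,-1,0,0,0],[0,0,-1,0,0,0],[0,0,0,0,0,0]])

```text
clock: 6.22
tool_pos: [494.0, 155.2, 119.6]
tcp_rot: [179.8, -0.1, -95.7]
force: [-0.4, 0.3, -0.6]
opening: -0.005
```

```bash
python3 - <<'E'
from h import *
a=snap("top","pics/t1.png")[150:290,110:290,::-1];b=snap("side","pics/s1.png")[150:330,130:330,::-1]
cv2.imwrite("pics/c1.png",np.hstack([cv2.resize(a,(386,300),interpolation=2),cv2.resize(b,(333,300),interpolation=2)]))
E
```

```text
(no output)
```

View pics/c1.png

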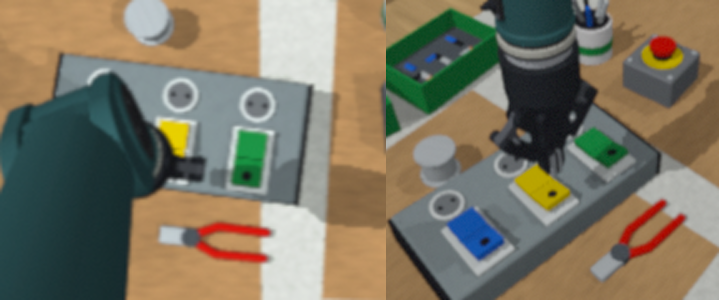

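The side view shows the fingertips at about pixel (228,251), straight above the yellow dot at about (229,266). The other paddles are clear. Going down now.

Emit:
servo_tool(series=[[0,0,-1,0,0,0],[0,0,-1,0,0,0],[0,0,-0.2,0,0,0],[0,0,-0.1,0,0,0],[0,0,-0.1,0,0,0]])

```text
clock: 6.95
tool_pos: [494.6, 155.5, 74.1]
tcp_rot: [179.9, -0.0, -95.7]
force: [-4.2, 0.9, 4.3]
opening: -0.001
```

Emit:
servo_tool(series=[[0,0,-0.1,0,0,0],[0,0,-0.1,0,0,0],[0,0,0,0,0,0]])

```text
clock: 7.32
tool_pos: [495.6, 155.4, 69.2]
tcp_rot: [-180.0, 0.0, -95.7]
force: [-2.0, -0.8, 1.4]
opening: 0.003
```

Emit:
servo_tool(series=[[0,0,-0.1,0,0,0],[0,0,-0.05,0,0,0],[0,0,0,0,0,0]])

```text
clock: 7.7
tool_pos: [495.3, 155.4, 67.7]
tcp_rot: [180.0, 0.0, -95.7]
force: [-6.1, 0.2, 17.2]
opening: 0.003
```

Emit:
servo_tool(series=[[0,0,1,0,0,0],[0,0,1,0,0,0],[0.1,0.8,0.5,0,0,0],[0.1,1,0,0,0,0],[0.1,1,0,0,0,0]])

```text
clock: 8.32
tool_pos: [501.7, 213.7, 115.8]
tcp_rot: [-180.0, 0.0, -95.6]
force: [-0.1, 0.4, -0.6]
opening: -0.003
```

Emit:
servo_tool(series=[[0.1,1,0,0,0,0],[0.1,1,0,0,0,0],[0,0,0,0,0,0]])

```text
clock: 8.7
tool_pos: [505.5, 254.2, 116.1]
tcp_rot: [-180.0, 0.1, -95.5]
force: [-0.3, -0.2, -0.7]
opening: 0.002
```

```bash
python3 - <<'E'
from h import *
a=snap("top","pics/t2.png")[150:290,110:290,::-1];b=snap("side","pics/s2.png")[200:330,150:310,::-1]
cv2.imwrite("pics/c2.png",np.hstack([cv2.resize(a,(386,300),interpolation=2),cv2.resize(b,(369,300),interpolation=2)]))
E
```

```text
(no output)
```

View pics/c2.png

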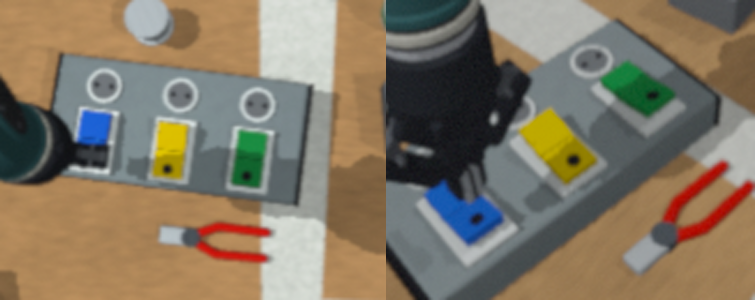

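The yellow paddle is now tilted, with its dotted half low and darker in the top view (dot near crop (167,168)), and green is unchanged. The fingers are over the blue dot, so I'll press that next.

Emit:
servo_tool(series=[[0,0,-1,0,0,0],[0,0,-1,0,0,0],[0,0,-0.1,0,0,0],[0,0,-0.1,0,0,0],[0,0,-0.1,0,0,0]])

```text
clock: 9.43
tool_pos: [504.9, 250.3, 70.8]
tcp_rot: [179.9, -0.1, -95.8]
force: [-2.4, -0.0, 3.4]
opening: -0.004
```

Emit:
servo_tool(series=[[0,0,-0.1,0,0,0],[0,0,-0.05,0,0,0],[0,0,0,0,0,0]])

```text
clock: 9.8
tool_pos: [504.6, 251.0, 67.8]
tcp_rot: [179.9, -0.0, -95.7]
force: [-4.4, -1.4, 7.5]
opening: 0.002
```

Emit:
servo_tool(series=[[0,0,-0.07,0,0,0],[0,0,0,0,0,0]])

```text
clock: 10.05
tool_pos: [504.7, 251.0, 67.6]
tcp_rot: [179.9, -0.0, -95.7]
force: [-6.1, -4.0, 17.4]
opening: -0.002
```

Blue is at its stop: 17 N with no further travel. Lifting and moving over to the button.

Emit:
servo_tool(series=[[0,0,1,0,0,0],[0,0,1,0,0,0],[0,0,1,0,0,0],[0,-1,1,0,0,0],[0,-1,1,0,0,0]])

```text
clock: 10.68
tool_pos: [506.8, 211.9, 166.8]
tcp_rot: [-179.8, 0.1, -95.7]
force: [0.4, -0.7, -0.6]
opening: 0.001
```

Emit:
servo_tool(series=[[0.2,-1,0,0,0,0],[0.2,-1,0,0,0,0],[0.2,-1,0,0,0,0],[0.2,-1,0,0,0,0],[0.2,-1,0,0,0,0]])

```text
clock: 11.3
tool_pos: [525.6, 109.8, 165.1]
tcp_rot: [179.9, -0.0, -95.7]
force: [-0.0, -0.2, -0.6]
opening: 0.0
```

Emit:
servo_tool(series=[[0.2,-1,0,0,0,0],[0.2,-1,0,0,0,0],[0.2,-1,0,0,0,0],[0.2,-1,0,0,0,0],[0.2,-1,0,0,0,0]])

```text
clock: 11.92
tool_pos: [545.4, 9.8, 165.1]
tcp_rot: [179.9, -0.0, -95.7]
force: [0.4, 0.2, -0.2]
opening: 0.001
```

Emit:
servo_tool(series=[[0.2,-1,0,0,0,0],[0.2,-1,0,0,0,0],[0.2,-1,0,0,0,0],[0.2,-1,0,0,0,0],[0.2,-1,0,0,0,0]])

```text
clock: 12.55
tool_pos: [565.8, -90.0, 165.9]
tcp_rot: [-180.0, 0.0, -95.7]
force: [-0.1, -0.1, -0.3]
opening: 0.001
```

Emit:
servo_tool(series=[[0,-1,0,0,0,0],[0,-1,0,0,0,0],[0,-1,-0.5,0,0,0],[0,-0.05,-1,0,0,0],[0,0,-1,0,0,0]])

```text
clock: 13.18
tool_pos: [565.2, -150.9, 114.9]
tcp_rot: [180.0, -0.0, -95.8]
force: [0.0, -0.6, 0.0]
opening: -0.002
```

```bash
python3 - <<'E'
from h import *
a=snap("top","pics/t3.png")[120:280,120:350,::-1];b=snap("side","pics/s3.png")[130:330,150:350,::-1]
cv2.imwrite("pics/c3.png",np.hstack([cv2.resize(a,(431,300),interpolation=2),cv2.resize(b,(300,300),interpolation=2)]))
E
```

```text
(no output)
```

View pics/c3.png

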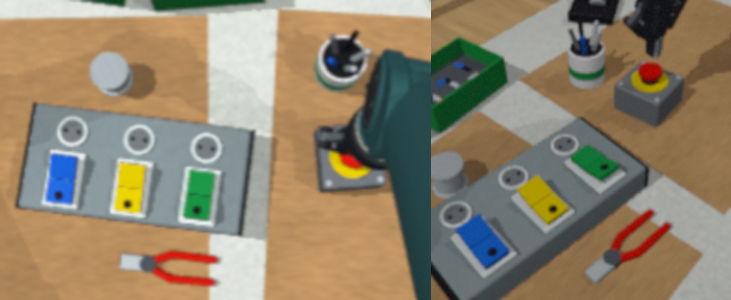

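Both the blue and yellow dotted halves are down and green is up. The fingertips are above the red button (crop (652,50) over (651,72)).

Emit:
servo_tool(series=[[0,0,-1,0,0,0],[0,0,-0.6,0,0,0],[0,0,-0.15,0,0,0],[0,0,-0.15,0,0,0],[0,0,-0.1,0,0,0]])

```text
clock: 13.9
tool_pos: [564.8, -149.7, 76.3]
tcp_rot: [179.9, -0.0, -95.7]
force: [-2.2, -0.2, 5.0]
opening: 0.002
```

Emit:
servo_tool(series=[[0,0,-0.1,0,0,0],[0,0,-0.05,0,0,0],[0,0,0,0,0,0]])

```text
clock: 14.28
tool_pos: [564.8, -149.7, 73.1]
tcp_rot: [179.9, -0.0, -95.7]
force: [-4.0, 0.6, 6.0]
opening: 0.001
```

Emit:
servo_tool(series=[[0,0,-0.07,0,0,0],[0,0,0,0,0,0]])

```text
clock: 14.52
tool_pos: [564.8, -149.7, 72.9]
tcp_rot: [179.9, 0.0, -95.7]
force: [-6.3, 1.3, 15.8]
opening: 0.003
```

The button is at its stop: z 72.9 mm with 16 N. Lifting and clearing the view.

Emit:
servo_tool(series=[[0,0,1,0,0,0],[0,0,1,0,0,0],[0,0,1,0,0,0],[0,0,1,0,0,0],[0,0,1,0,0,0]])

```text
clock: 15.15
tool_pos: [567.2, -149.8, 172.2]
tcp_rot: [-179.8, -0.0, -95.7]
force: [0.7, -0.4, -1.1]
opening: -0.004
```

Emit:
servo_tool(series=[[0,-1,1,0,0,0],[0,-1,1,0,0,0],[0,-1,0,0,0,0],[0,-1,0,0,0,0],[0,-1,0,0,0,0]])

```text
clock: 15.78
tool_pos: [565.1, -250.8, 210.3]
tcp_rot: [179.9, 0.0, -95.7]
force: [-0.1, -0.5, -0.1]
opening: -0.0
```

Emit:
servo_tool(series=[[0,-1,0,0,0,0],[0,-1,0,0,0,0],[0,-1,0,0,0,0],[0,-1,0,0,0,0],[0,0,0,0,0,0]])

```text
clock: 16.4
tool_pos: [564.9, -332.5, 211.5]
tcp_rot: [-180.0, -0.1, -95.9]
force: [-0.3, 0.0, 0.4]
opening: 0.004
```

```bash
python3 - <<'E'
from h import *
a=snap("top","pics/t4.png")[120:280,120:350,::-1];b=snap("side","pics/s4.png")[130:330,150:350,::-1]
cv2.imwrite("pics/c4.png",np.hstack([cv2.resize(a,(431,300),interpolation=2),cv2.resize(b,(300,300),interpolation=2)]))
for n in("top","side"):
    d=cv2.absdiff(cv2.imread(f"pics/{n}0.png"),cv2.imread(f"pics/{n}4.png" if 0 else f"pics/{n[0]}4.png")).max(2)
    k,l,s,c=cv2.connectedComponentsWithStats((d>40).astype(np.uint8));print(n,[r.tolist() for r in s[1:] if r[4]>8])
E
```

```text
top [[388, 124, 124, 260, 12264], [310, 194, 6, 4, 9], [146, 202, 3, 8, 12], [157, 202, 6, 8, 14], [186, 206, 6, 2, 12], [143, 220, 3, 6, 11], [148, 220, 5, 4, 13], [185, 225, 6, 3, 13], [146, 226, 10, 3, 18], [182, 229, 8, 4, 17], [188, 232, 7, 2, 13]]
side [[334, 0, 6, 11, 28], [336, 23, 32, 10, 151], [349, 24, 17, 3, 20], [338, 33, 26, 6, 108], [327, 35, 40, 71, 1499], [380, 130, 7, 5, 9], [376, 135, 4, 6, 9], [289, 172, 15, 6, 44], [289, 181, 14, 5, 38], [213, 247, 15, 8, 30], [207, 258, 8, 8, 20], [221, 259, 21, 21, 115], [227, 264, 7, 8, 33], [178, 273, 8, 4, 16], [197, 290, 4, 4, 9], [186, 292, 8, 8, 38], [182, 295, 20, 15, 102]]
```

View pics/c4.png

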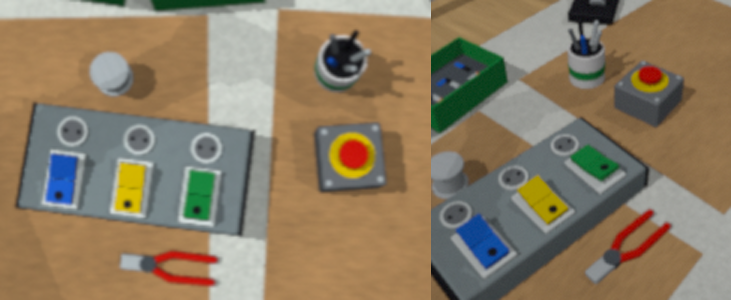

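Compared with the first images, only the yellow and blue paddles and the red button have changed. Green, spool, cutters and cup have not, and the hand is clear.

```bash
python3 -c "
from station import bot
print(bot.sign_off())"
```

```text
the job is handed in; nothing more can be done
None
```

I pressed the yellow paddle, then the blue paddle, then the red button with the closed fingertips. I then moved the hand clear and handed the job in, about 16.5 s into the 40 s allowed.

- **Stops reached:** each press ended firm against its stop. Yellow read 17 N at z 67.7 mm, blue 17 N at z 67.6 mm, and the button 16 N at z 72.9 mm.
- **Final images:** compared with the start, the only changes on the bench were at the yellow and blue paddles and the red button. The green paddle, spool, cutters and cup were unchanged, and the hand was clear at z 211 mm.

No check failed. The two cameras first disagreed by about 10 mm on the button's centre, because the side view sees the flank of its head. I aimed near the top-view estimate, and the press landed correctly. I did not measure the joint angles directly; "fully off" rests on the stop forces, fingertip heights and pictures.

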